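# Tip the punching slab over and square it against the ruler

### The arm

A 7-joint arm with a two-finger parallel gripper is mounted at the origin on the work surface. World frame = base frame: x ahead of the robot, y to its left, z up, the work surface at z = 0. Lengths are in mm, angles in rad, forces in N, time in s.
With the tool pointing down it reaches from about 400 to 875 mm from the base axis. Payload 4.4 kg.
Tool frame: the origin (TCP) lies between the finger pads; the fingertips stand 11 mm ahead of it and the grasp point (between the pads) lies 8 mm behind it; y points along the fingers, x is the direction in which the jaws open and shut, and the axes are right-handed (so a half turn about y gives the same grasp; the last joint's range is limited). The gripper opens to 85 mm and grips with 20 to 120 N. Pads are 22 mm wide; open, the fingers measure 114 mm over their backs; the gripper's body (76 mm by 85 mm) begins 54 mm behind the grasp point. The pads swing forward as they close: fully open they stand 13 mm farther back than shut.
Start: joints at [-1.397, 0.628, 0.038, 1.517, -0.027, 0.996, -0.02], TCP at [154.355, 631.421, 242.313] pointing down, gripper open.
Joint ranges: [-3.06, 3.06], [-0.37, 2.12], [-1.25, 1.32], [0.18, 2.47], [-1.1, 4.24], [0.23, 1.98], [-2.94, 2.94]. Speed limits (rad/s): [2.57, 2.57, 3.14, 3.14, 3.14, 3.14, 3.14].

### API

Orientations are given as [roll, pitch, yaw] about the fixed x, y, z axes, in that order (R = Rz(yaw) Ry(pitch) Rx(roll)).
In Python, from cell import * gives the robot as it stands.
- The arm moves only by the shell command python3 -m jog 'ROWS'. ROWS is JSON, a list of rows, each an object of numbers: "x", "y", "z": the shift along the tool's x, y, z in mm; "ax", "ay", "az": the turn, a rotation vector about the tool's x, y, z in rad; "grip": the finger opening in mm, from 0 to 85.4. In form: [{"x": .., "y": .., "z": .., "ax": .., "ay": .., "az": .., "grip": ..}, ...]. A call has 1 to 5 rows; each row is the pose to reach, as a shift and turn from the pose commanded when the call began, along the tool's axes at that moment; what a row does not reach only later rows make up. A row lasts 1/10 s, in which the tool goes at most 50 mm and 8.59 degrees, less where a joint would pass 70% of its speed; a pose out of reach is approached as far as the arm can. A call with a gripper value outside its range is refused whole. The fingers move at their own pace and stop on an object; the grip force is fixed at half the most. Time passes only in rows, so rows that repeat a pose let the fingers close. It gives the time, the measured TCP pose, the force and the opening at its end, in the units of the state.
- read_state(): the state, without advancing time (a new reading comes with each control period).
- get_image(name): name is "scene" or "top"; returns a dict with "color" (400x640x3 uint8, red, green, blue), "vfov" (degrees; the focal length in pixels is half the picture's height over the tangent of half this angle, whatever the lens; pixels are square), "cx", "cy" (the principal point, pixels), "k1" (the pictures are not rectified: a ray, as slopes to the right and down, at radius r is drawn at 1 + k1 r^2 times it, then the intrinsics apply), "camera_from_world" (4x4, takes a point from world to camera coordinates). Camera axes: x right, y down, z forward; pixel columns grow to the right and rows downward; lengths in mm; the calibration is good to about 2 mm. A picture is of the moment at which its call begins. There is no depth.
- finish_job(): hands the job in, once; it reports no verdict.
The state is a dict: "clock": time; "qpos": joint angles; "qd": joint speeds; "tau": joint torques, N m; "eef_pos": TCP position; "tool_rot": TCP orientation; "force": force on the tool from outside, world axes, zero at the start; "torque": the same for the moment, N m; "width": finger opening in mm.
Only numpy, scipy, OpenCV 4.12 (cv2) and the standard library are available. Lean on these libraries where they do the work, as an engineer would, in place of code of your own. Each camera call takes 0.05 s, during which the arm holds its last target.

### The job

Get the stone punching slab ready for work using pushes only: push it over so that it lies flat on the cutting mat, then push it along the mat until one of its long edges lies flush along the side of the steel ruler, not sticking out past the ruler's end. Do not lift the slab at any time, and leave the wooden bow blank, the mug, the jar and the tape measure where they are.

Things in the scene. Friction and masses are not known exactly. Their poses are not given: they have to be found in the camera images.
- slab: loose marble slab, 130 x 25 x 90 mm, 0.7 to 0.95 kg, standing on a 130 mm edge near the mat's middle, one big face roughly towards the ruler. Origin at the block's centre (48 mm above the table; lying flat 15.5 mm, top at 28 mm). Own axes: x its 130 mm length, y its 25 mm thickness, z its 90 mm height (up at the start, top at 93 mm). Pushed near the top it tips about its lower edge and falls flat.
- ruler: steel straightedge, 340 x 40 x 8 mm, fixed on the mat along either of its two 320 mm sides (the bow blank lies along the other); cannot move, serves as a fence. Origin at the centre of its underside, 3 mm above the table; x along it, y across (long sides at y = +-20 mm; the one facing the mat's middle is 160 mm from it), z up. Thumbscrews 22 mm across at x = +-152 mm, tops 27 mm above the table.
- mat: green cutting mat with a pale grid, 320 x 460 x 3 mm, fixed to the table. Origin at the centre of its underside, on the table (z = 0); x along its 320 mm side (parallel to the ruler), y along its 460 mm side. Its top is 3 mm above the table.
- bow_blank: loose pale wooden bow blank with a dark grip band, 350 mm long: up to 34 mm wide and 23 mm high in its thick part, narrower at one end, about 0.3 kg, lying on the mat along the side opposite the ruler, parallel to it, its middle 180 mm from the mat's middle line. Origin on its underside at mid-length. A bystander: leave it alone.
- mug: loose white ceramic mug, 76 mm across, 70 mm high, with one handle, standing on the table beyond the mat's far side. Origin at the centre of its underside. A bystander.
- jar: loose closed glass jar, 90 mm across, 120 mm high, standing on the table beyond the mat's far side. Origin at the centre of its underside. A bystander.
- tape: loose black tape measure, about 70 x 66 mm and 40 mm high with a yellow disc on top, lying on the table to the left of the mat. Origin at the centre of its underside. A bystander.
Mind the look-alikes: they are no part of the job. Of the things like the slab, leave any that is blue, pink or turquoise; of the rest the smaller one is meant.

How it is judged (in metres and radians):
On the way:
1. the slab has been pushed over and lies flat on the mat ((angle between slab's own y axis and vertical below 0.06 rad or angle between slab's own y axis and vertical above 3.0816 rad) and height (world z) of slab below 0.0195 m), for 0.1 s.
At the end, for the whole second after the job is handed in: slab flat on the mat (0.06 rad) and at rest, long edge along the ruler: parallel within 0.06 rad, centre at most 70 mm from the ruler's middle line (65 is contact) and 110 mm from its mid-length; bow blank, mug, jar, tape measure within 20 mm of their starts (all of step 1 and angle between the x axis of slab and the x axis of ruler, either way round below 0.06 rad and y of slab in the frame of ruler between -0.07 and 0.07 m and x of slab in the frame of ruler between -0.11 and 0.11 m and linear speed of slab below 0.01 m/s and distance of each of bow_blank, mug, jar, tape from where it was at the start of the episode below 0.02 m); the robot touches nothing.
It fails at once if the slab was lifted (its centre rose above 65 mm; tipping takes it to 50 mm) (height (world z) of slab above 0.065 m).
It fails at once if the wooden bow blank was disturbed (distance of bow_blank from where it was at the start of the episode above 0.02 m).
It fails at once if the mug was disturbed (distance of mug from where it was at the start of the episode above 0.02 m).
It fails at once if the glass jar was disturbed (distance of jar from where it was at the start of the episode above 0.02 m).
It fails at once if the tape measure was disturbed (distance of tape from where it was at the start of the episode above 0.02 m).
It also fails if it takes over 38 s, if anything falls off the work surface, if the arm or the gripper's body presses on something with over 40 N, if the wrist force passes 120 N, or if a joint passes its speed limit or range.

## Working session

There is one attempt and no reset: what is moved stays moved. The work goes in short steps, Python scripts to look and compute and a shell command to move; the robot and the scene stay as the last step left them, time stands still between calls to the robot, and variables do not carry over. Pictures are saved under pics/ and viewed, and the job is handed in when it is done.

```bash
mkdir -p pics; ls; python3 - <<'E'
from cell import *
import cv2,json
s=read_state();print({k:s[k] for k in('clock','eef_pos','tool_rot','force','width')})
for n in('scene','top'):
    g=get_image(n);cv2.imwrite(f'pics/{n}0.png',g['color'][:,:,::-1]);print(n,{k:g[k] for k in g if k!='color'})
E
```

```text
pics
{'clock': 0.0, 'eef_pos': array([154.22744419, 630.82625571, 241.39100717]), 'tool_rot': array([-1.57082422,  0.00187007,  1.33095404]), 'force': array([0.14675784, 0.47047428, 0.26046226]), 'width': 85.66064641148799}
scene {'vfov': 50.56215815918844, 'cx': 323.39425237064654, 'cy': 201.38199595613932, 'k1': 0.013965440807417679, 'camera_from_world': array([[ 4.05700722e-01,  9.13900751e-01,  1.38687130e-02,
        -2.78476124e+02],
       [ 6.89858029e-01, -2.96218895e-01, -6.60568139e-01,
        -3.35530106e+02],
       [-5.99585544e-01,  2.77560414e-01, -7.50637990e-01,
         1.44545884e+03],
       [ 0.00000000e+00,  0.00000000e+00,  0.00000000e+00,
         1.00000000e+00]])}
top {'vfov': 57.71855184854509, 'cx': 315.56889650976433, 'cy': 199.8323938196059, 'k1': -0.01950912782886887, 'camera_from_world': array([[ 2.84992049e-02, -9.99198928e-01,  2.80944468e-02,
         7.93027371e+00],
       [-9.83281320e-01, -3.30799116e-02, -1.79063019e-01,
         5.96440093e+02],
       [ 1.79848938e-01, -2.25215911e-02, -9.83436392e-01,
         1.09908341e+03],
       [ 0.00000000e+00,  0.00000000e+00,  0.00000000e+00,
         1.00000000e+00]])}
```

View pics/scene0.png

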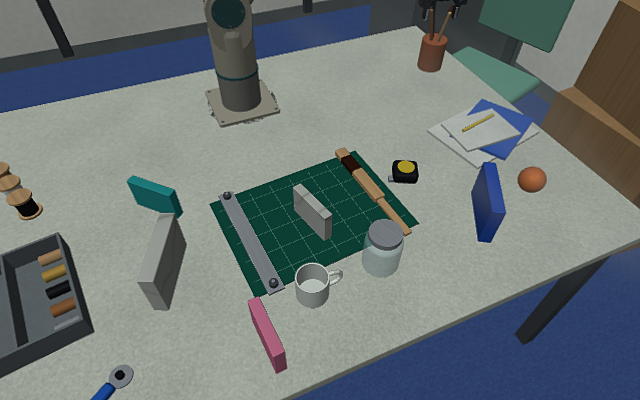

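View pics/top0.png

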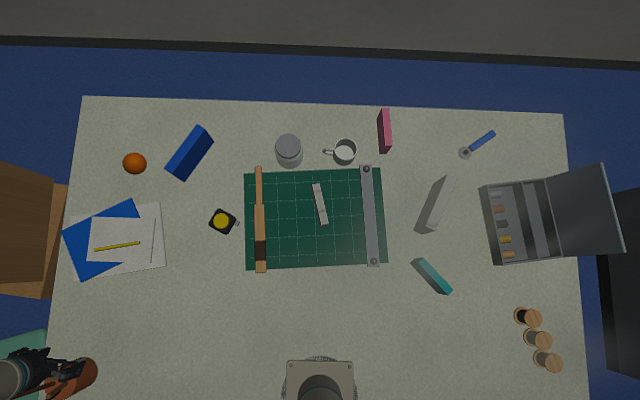

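```bash
cat > h.py <<'E'
from cell import *
import numpy as np,cv2
def K(g):
    f=g['color'].shape[0]/2/np.tan(np.radians(g['vfov']/2));return f
def unproj(g,uv,z):
    f=K(g);d=(np.array(uv,float)-[g['cx'],g['cy']])/f
    p=d.copy()
    for _ in range(20):p=d/(1+g['k1']*(p@p))
    T=g['camera_from_world'];R,t=T[:3,:3],T[:3,3]
    c=-R.T@t;r=R.T@np.array([*p,1]);return c+r*(z-c[2])/r[2]
def proj(g,P):
    T=g['camera_from_world'];q=T[:3,:3]@np.array(P,float)+T[:3,3];p=q[:2]/q[2]
    return p*(1+g['k1']*(p@p))*K(g)+[g['cx'],g['cy']]
def crop(g,x0,y0,x1,y1,s,name):
    c=cv2.resize(g['color'][y0:y1,x0:x1,::-1],None,fx=s,fy=s,interpolation=cv2.INTER_CUBIC);cv2.imwrite(name,c)
E
python3 - <<'E'
from h import *
crop(get_image('top'),235,130,395,280,4,'pics/tc.png')
crop(get_image('scene'),200,140,430,310,3.4,'pics/sc.png')
E
```

```text
(no output)
```

View pics/tc.png

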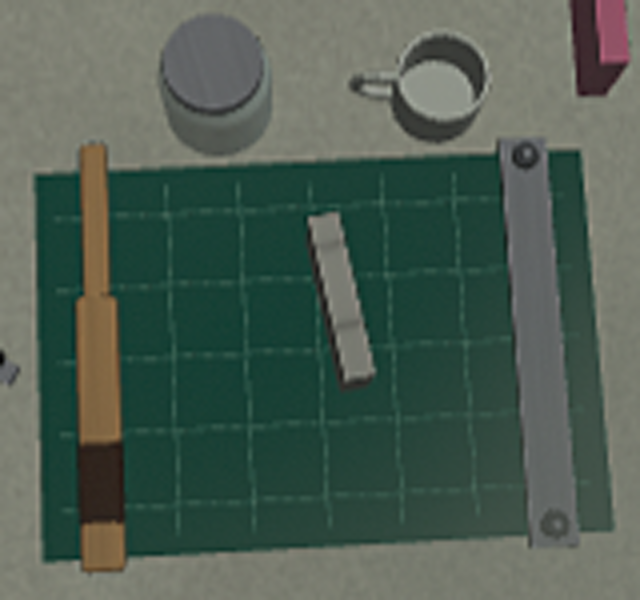

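View pics/sc.png

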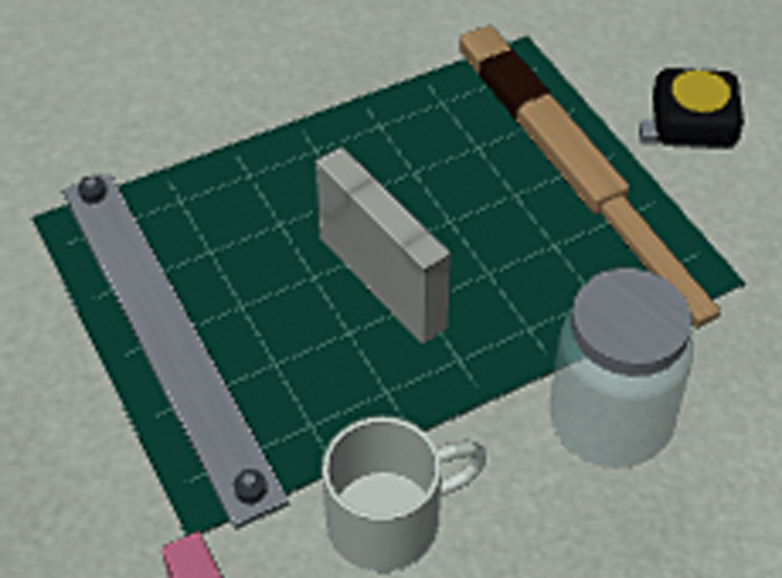

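The top view shows five slab-like blocks: grey on the mat (320,205), larger grey (435,205), pink (385,130), blue (190,152), turquoise (432,276). The grey one on the mat is the smaller non-coloured one, and the crop confirms it: pale marble, standing. The ruler is on the mat's right at (372,215), the bow blank on the left.

```bash
python3 - <<'E'
from h import *
g=get_image('top');s=get_image('scene')
def t(n,L,z):
    o=[unproj(g,(235+u/4,130+v/4),z) for u,v in L];print(n,np.round(o,0)[:,:2].tolist());return np.array(o)
def c(n,L,z):
    o=[unproj(s,(200+u/3.4,140+v/3.4),z) for u,v in L];print(n+' sc',np.round(o,0)[:,:2].tolist());return np.array(o)
a=t('slab',[(307,216),(338,211),(375,376),(345,386)],93)
print(a.mean(0),np.linalg.norm(a[0]-a[3]),np.linalg.norm(a[1]-a[2]),np.linalg.norm(a[0]-a[1]))
b=c('slab',[(318,160),(340,149),(449,254),(425,270)],93);print(b.mean(0))
r=t('ruler',[(498,139),(546,137),(578,545),(530,547)],11);print(r.mean(0))
r2=c('ruler',[(65,190),(113,174),(288,504),(236,524)],11);print(r2.mean(0))
for q in (a[3]-a[0],a[2]-a[1],b[2]-b[1],b[3]-b[0],r[3]-r[0],r[2]-r[1],r2[2]-r2[1],r2[3]-r2[0]):print(np.degrees(np.arctan2(q[1],q[0])))
t('mat',[(35,174),(580,150),(613,530),(44,562)],3)
t('mug rim',[(443,85)],70);t('handle',[(355,84)],45);t('jar',[(212,60)],120);c('mug',[(383,466)],70);c('jar',[(628,312)],120)
t('bow',[(82,145),(106,145),(126,570),(82,570)],20)
print(np.round(cv2.Rodrigues(np.eye(3))[0].T))
from scipy.spatial.transform import Rotation as R
st=read_state();print(R.from_euler('xyz',st['tool_rot']).as_matrix().round(3),st['qpos'],st['eef_pos'])
E
```

```text
slab [[638.0, 41.0], [643.0, 17.0], [516.0, -15.0], [507.0, 8.0]]
[575.93318394  12.58049169  93.        ] 134.8129944187658 131.08382761543777 24.325521582725308
slab sc [[519.0, -9.0], [515.0, 10.0], [639.0, 42.0], [646.0, 21.0]]
[579.94635718  15.860616    93.        ]
ruler [[729.0, -119.0], [732.0, -160.0], [394.0, -186.0], [391.0, -147.0]]
[ 561.56115328 -152.96235806   11.        ]
ruler sc [[398.0, -181.0], [396.0, -141.0], [733.0, -117.0], [734.0, -154.0]]
[ 564.98551414 -148.48792808   11.        ]
-165.93797375954745
-166.10890621388643
14.543659684388338
13.356515957934194
-175.24039789696212
-175.57500566975455
4.06645749088483
4.599019105900116
mat [[687.0, 268.0], [724.0, -190.0], [407.0, -216.0], [368.0, 241.0]]
mug rim [[755.0, -66.0]]
handle [[761.0, 4.0]]
jar [[752.0, 117.0]]
mug sc [[765.0, -61.0]]
jar sc [[750.0, 119.0]]
bow [[708.0, 228.0], [709.0, 208.0], [364.0, 173.0], [363.0, 208.0]]
[[0. 0. 0.]]
[[ 0.238 -0.    -0.971]
 [ 0.971 -0.001  0.238]
 [-0.001 -1.    -0.   ]] [-1.3967773   0.62876014  0.0384638   1.5177162  -0.02696982  0.99630174
 -0.02003157] [154.31859527 631.21620939 241.97787417]
```

```bash
cat > to.py <<'E'
import sys
from h import *
from scipy.spatial.transform import Rotation as R
x,y,z,yaw=map(float,sys.argv[1:5]) # yaw deg of tool x
s=read_state();M=R.from_euler('xyz',s['tool_rot'])
c,sn=np.cos(np.radians(yaw)),np.sin(np.radians(yaw))
T=R.from_matrix(np.array([[c,0,-sn],[sn,0,c],[0,-1,0]]))
print('t',s['clock'],'pos',s['eef_pos'].round(1),'F',s['force'].round(1),'w',round(s['width'],1))
print('shift',M.inv().apply(np.array([x,y,z])-s['eef_pos']).round(1),'rot',(M.inv()*T).as_rotvec().round(3))
E
python3 -m jog '[{"x":-45,"z":-53,"ay":0.15,"grip":60},{"x":-90,"z":-106,"ay":0.25,"grip":60},{"x":-135,"z":-160,"ay":0.37,"grip":60},{"x":-180,"z":-212,"ay":0.5,"grip":60},{"x":-225,"z":-265,"ay":0.6,"grip":60}]'; python3 to.py 563 72 200 14
```

```text
t 0.3 pos [154.3 631.2 242. ] F [-0.   0.  -0.4] w 85.0
shift [-446.1   42.3 -529.8] rot [ 0.000e+00  1.087e+00 -1.000e-03]$[0]: bad value
```

```bash
python3 -m jog '[{"x":-45,"y":4,"z":-53,"ax":0,"ay":0.12,"az":0,"grip":60},{"x":-90,"y":8,"z":-106,"ax":0,"ay":0.24,"az":0,"grip":60},{"x":-135,"y":12,"z":-160,"ax":0,"ay":0.36,"az":0,"grip":60},{"x":-180,"y":16,"z":-212,"ax":0,"ay":0.48,"az":0,"grip":60},{"x":-225,"y":20,"z":-265,"ax":0,"ay":0.6,"az":0,"grip":60}]'; python3 to.py 563 72 200 14
```

```text
clock: 0.8
eef_pos: [301.8, 427.7, 228.1]
tool_rot: [-1.571, -0.001, 0.726]
force: [0.6, 0.6, -0.0]
width: 60.0
t 0.8 pos [301.8 427.7 228.1] F [ 0.6  0.6 -0. ] w 60.0
shift [ -41.    28.  -439.4] rot [-0.     0.482  0.001]
```

```bash
python3 -m jog '[{"x":-4,"y":3,"z":-48,"ax":0,"ay":0.06,"az":0,"grip":60},{"x":-8,"y":6,"z":-96,"ax":0,"ay":0.12,"az":0,"grip":60},{"x":-13,"y":10,"z":-144,"ax":0,"ay":0.18,"az":0,"grip":60},{"x":-18,"y":13,"z":-190,"ax":0,"ay":0.24,"az":0,"grip":60},{"x":-23,"y":16,"z":-240,"ax":0,"ay":0.3,"az":0,"grip":60}]'; python3 to.py 563 72 200 14
```

```text
clock: 1.3
eef_pos: [444.5, 234.5, 212.1]
tool_rot: [-1.57, -0.001, 0.43]
force: [1.5, 0.6, 1.2]
width: 59.8
t 1.3 pos [444.5 234.5 212.1] F [1.5 0.6 1.2] w 59.8
shift [  40.    12.  -197.1] rot [-0.001  0.185  0.   ]
```

```bash
python3 -m jog '[{"x":9,"y":3,"z":-46,"ax":0,"ay":0.05,"az":0,"grip":60},{"x":19,"y":6,"z":-93,"ax":0,"ay":0.1,"az":0,"grip":60},{"x":29,"y":9,"z":-140,"ax":0,"ay":0.15,"az":0,"grip":60},{"x":40,"y":12,"z":-185,"ax":0,"ay":0.185,"az":0,"grip":60},{"x":40,"y":12,"z":-197,"ax":0,"ay":0.185,"az":0,"grip":60}]'; python3 to.py 563 72 82 14
```

```text
clock: 1.8
eef_pos: [565.6, 67.3, 200.0]
tool_rot: [-1.575, -0.002, 0.238]
force: [-0.8, -0.3, 0.5]
width: 60.3
t 1.8 pos [565.6  67.3 200. ] F [-0.8 -0.3  0.5] w 60.3
shift [ -1.7 118.    5.7] rot [ 0.004 -0.006  0.002]
```

```bash
python3 -m jog '[{"x":-2,"y":40,"z":5,"ax":0,"ay":0,"az":0,"grip":60},{"x":-2,"y":80,"z":5,"ax":0,"ay":0,"az":0,"grip":60},{"x":-2,"y":110,"z":5,"ax":0,"ay":0,"az":0,"grip":60},{"x":-2,"y":118,"z":5,"ax":0,"ay":0,"az":0,"grip":60},{"x":-2,"y":118,"z":5,"ax":0,"ay":0,"az":0,"grip":60}]'; python3 - <<'E'
from h import *
crop(get_image('top'),235,130,395,280,4,'pics/t1.png')
crop(get_image('scene'),200,140,430,310,3.4,'pics/s1.png')
E
python3 to.py 580 20 82 14
```

```text
clock: 2.3
eef_pos: [558.5, 78.0, 81.2]
tool_rot: [-1.57, 0.002, 0.247]
force: [0.0, -0.3, -0.1]
width: 60.2
t 2.4 pos [560.2  77.9  83.2] F [0.2 0.3 0.1] w 60.3
shift [  5.1   1.2 -61. ] rot [0.    0.002 0.002]
```

View pics/s1.png

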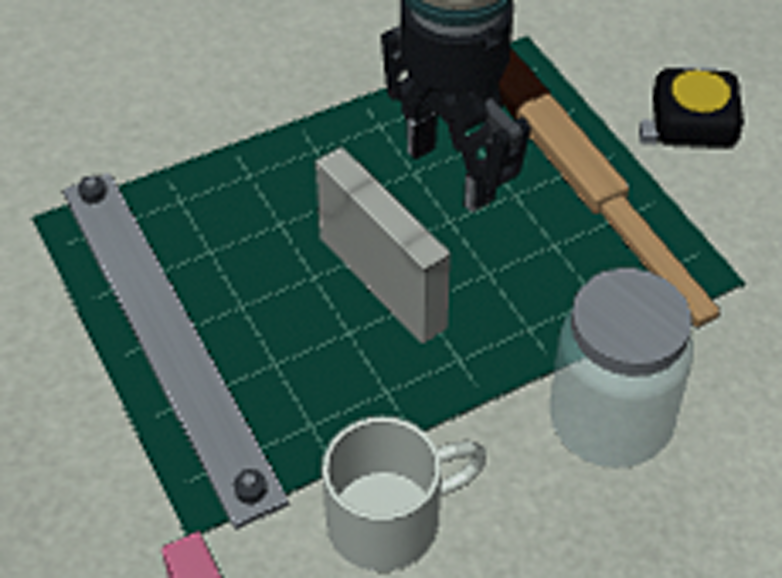

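View pics/t1.png

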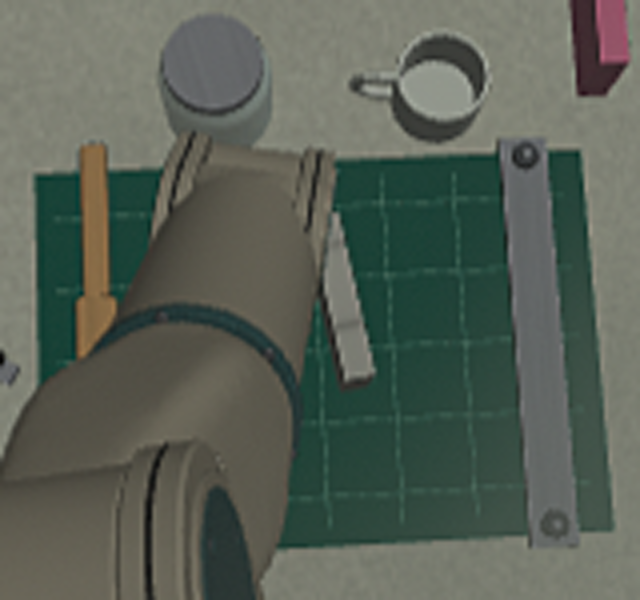

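```bash
python3 -m jog '[{"x":1,"y":0,"z":-15,"ax":0,"ay":0,"az":0,"grip":60},{"x":2,"y":0,"z":-30,"ax":0,"ay":0,"az":0,"grip":60},{"x":2,"y":0,"z":-40,"ax":0,"ay":0,"az":0,"grip":60},{"x":2,"y":0,"z":-48,"ax":0,"ay":0,"az":0,"grip":60},{"x":2,"y":0,"z":-56,"ax":0,"ay":0,"az":0,"grip":60}]'; python3 - <<'E'
from h import *
crop(get_image('scene'),200,140,430,310,3.4,'pics/s2.png')
E
python3 to.py 580 20 82 14
```

```text
clock: 2.9
eef_pos: [575.1, 23.0, 82.2]
tool_rot: [-1.571, -0.0, 0.245]
force: [0.2, 0.6, 0.8]
width: 60.2
t 2.95 pos [575.5  21.1  82.2] F [ 0.4 -1.3  0.5] w 60.0
shift [ 4.1  0.2 -2.2] rot [ 0.001 -0.001  0.001]
```

View pics/s2.png

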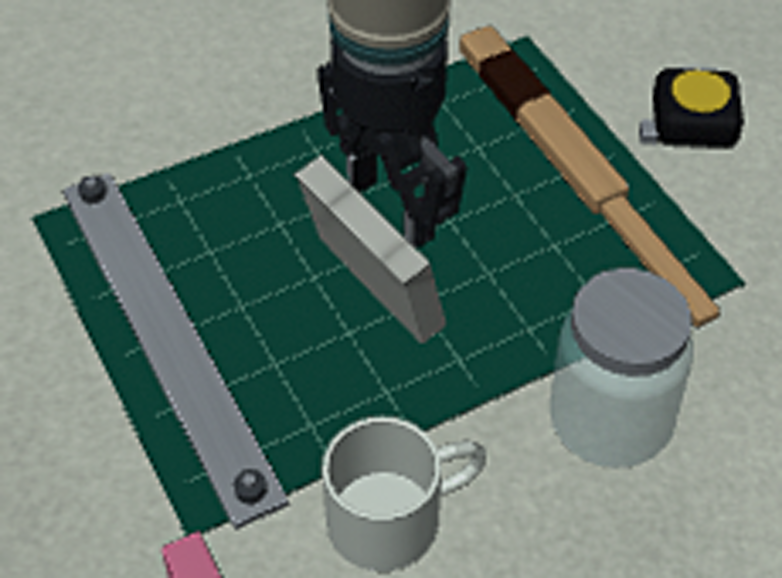

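The slab is tipping cleanly about its lower front edge (top edge at crop (365,220), tilted toward the ruler). I'll keep pushing.

```bash
python3 -m jog '[{"x":0,"y":0,"z":-8,"ax":0,"ay":0,"az":0,"grip":60},{"x":0,"y":0,"z":-16,"ax":0,"ay":0,"az":0,"grip":60},{"x":0,"y":0,"z":-22,"ax":0,"ay":0,"az":0,"grip":60},{"x":0,"y":0,"z":-22,"ax":0,"ay":0,"az":0,"grip":60},{"x":0,"y":0,"z":-22,"ax":0,"ay":0,"az":0,"grip":60}]'; python3 - <<'E'
from h import *
crop(get_image('scene'),200,140,430,310,3.4,'pics/s3.png')
E
python3 to.py 580 20 82 14
```

```text
clock: 3.45
eef_pos: [580.1, 2.5, 81.9]
tool_rot: [-1.571, 0.0, 0.246]
force: [-0.7, -0.8, 0.3]
width: 60.1
t 3.5 pos [580.1   2.9  81.9] F [-0.5 -0.2 -0.8] w 60.0
shift [ 4.1 -0.1 16.6] rot [-0.     0.002 -0.   ]
```

View pics/s3.png

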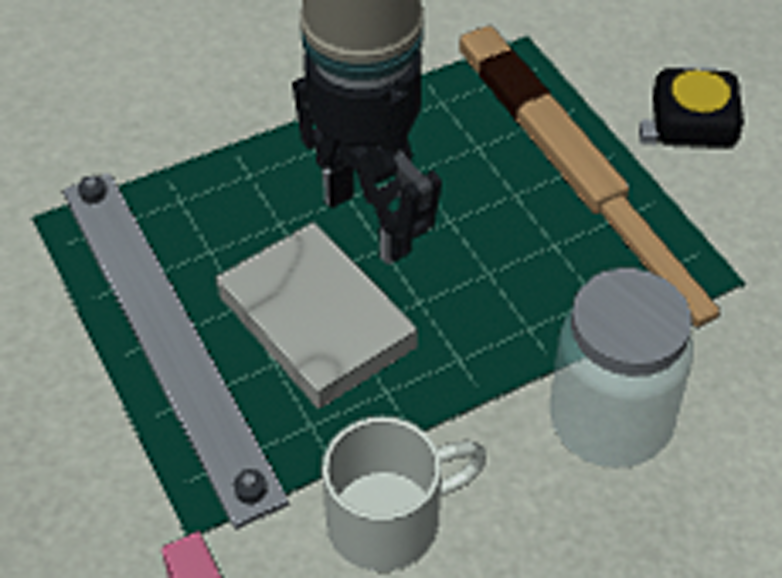

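The slab lies flat, with top-face corners at crop (218,281), (315,225), (415,329), (319,392). Next I measure it.

```bash
python3 - <<'E'
from h import *
s=get_image('scene')
a=np.array([unproj(s,(200+u/3.4,140+v/3.4),28) for u,v in [(218,281),(315,225),(415,329),(319,392)]])
print(a.round(0),a.mean(0))
for i in range(4):
    d=a[(i+1)%4]-a[i];print(np.linalg.norm(d),np.degrees(np.arctan2(d[1],d[0])))
r=np.array([563.5,-150.7]);th=np.radians(4.6);d=a.mean(0)[:2]-r;x=np.array([np.cos(th),np.sin(th)]);print('ruler frame',d@x,d@[-x[1],x[0]])
E
```

```text
[[ 547. -102.   28.]
 [ 524.  -16.   28.]
 [ 645.   14.   28.]
 [ 669.  -69.   28.]] [596.37788851 -43.37811401  28.        ]
88.77214372377934 104.83957232396371
124.85038621191316 14.134351395809391
86.66459248782637 -74.39295925958591
126.00308234910169 -164.8973033183264
ruler frame 41.37908465158263 104.33941785683965
```

```bash
python3 to.py 587 36 82 4.6; python3 -m jog '[{"x":8,"y":0,"z":12,"ax":0,"ay":0.08,"az":0,"grip":60},{"x":14,"y":0,"z":24,"ax":0,"ay":0.16,"az":0,"grip":60},{"x":15,"y":0,"z":30,"ax":0,"ay":0.165,"az":0,"grip":60},{"x":15,"y":0,"z":30,"ax":0,"ay":0.165,"az":0,"grip":60}]';python3 to.py 587 36 18 4.6
```

```text
t 3.55 pos [580.1   3.1  81.9] F [-1.6 -0.2 -1.2] w 59.9
shift [14.7 -0.1 30.2] rot [-0.     0.166 -0.   ]
clock: 3.95
eef_pos: [587.0, 37.0, 81.8]
tool_rot: [-1.57, 0.001, 0.085]
force: [0.4, -0.5, 0.1]
width: 60.4
t 3.95 pos [587.   37.   81.8] F [ 0.4 -0.5  0.1] w 60.4
shift [-0.  63.8 -1. ] rot [-0.001  0.005 -0.001]
```

```bash
python3 -m jog '[{"x":0,"y":25,"z":0,"ax":0,"ay":0.005,"az":0,"grip":60},{"x":0,"y":45,"z":0,"ax":0,"ay":0.005,"az":0,"grip":60},{"x":0,"y":56,"z":0,"ax":0,"ay":0.005,"az":0,"grip":60},{"x":0,"y":64,"z":0,"ax":0,"ay":0.005,"az":0,"grip":60},{"x":0,"y":64,"z":0,"ax":0,"ay":0.005,"az":0,"grip":60}]'; python3 - <<'E'
from h import *
crop(get_image('scene'),200,140,430,310,3.4,'pics/s4.png')
E
python3 to.py 587 36 18 4.6
```

```text
clock: 4.45
eef_pos: [586.9, 34.8, 17.2]
tool_rot: [-1.571, 0.002, 0.076]
force: [0.0, 0.2, -0.7]
width: 59.9
t 4.5 pos [587.4  34.9  18. ] F [ 0.2 -0.1  0.1] w 60.2
shift [-0.4 -0.   1.2] rot [ 0.    -0.004 -0.   ]
```

View pics/s4.png

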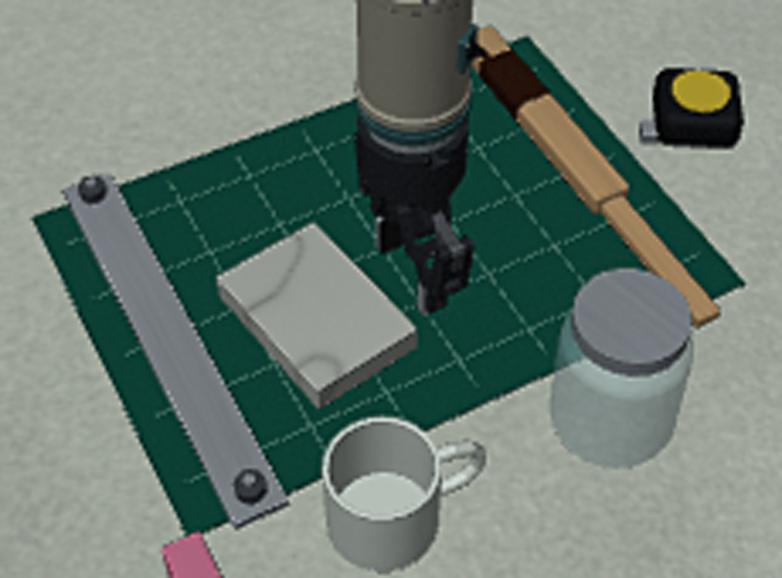

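```bash
python3 -m jog '[{"x":0,"y":0,"z":-10,"ax":0,"ay":0,"az":0,"grip":60},{"x":0,"y":0,"z":-19,"ax":0,"ay":0,"az":0,"grip":60},{"x":0,"y":0,"z":-28,"ax":0,"ay":0,"az":0,"grip":60},{"x":0,"y":0,"z":-37,"ax":0,"ay":0,"az":0,"grip":60},{"x":0,"y":0,"z":-46,"ax":0,"ay":0,"az":0,"grip":60}]'; python3 - <<'E'
from h import *
crop(get_image('scene'),200,140,430,310,3.4,'pics/s5.png')
E
python3 to.py 592 -27 18 4.6
```

```text
clock: 5.0
eef_pos: [592.0, -9.4, 18.7]
tool_rot: [-1.568, -0.002, 0.077]
force: [0.8, 6.9, 3.3]
width: 60.2
t 5.05 pos [591.8 -11.9  18.7] F [1.8 2.2 0.7] w 60.0
shift [ -1.    0.7 -15. ] rot [-0.    -0.006  0.002]
```

View pics/s5.png

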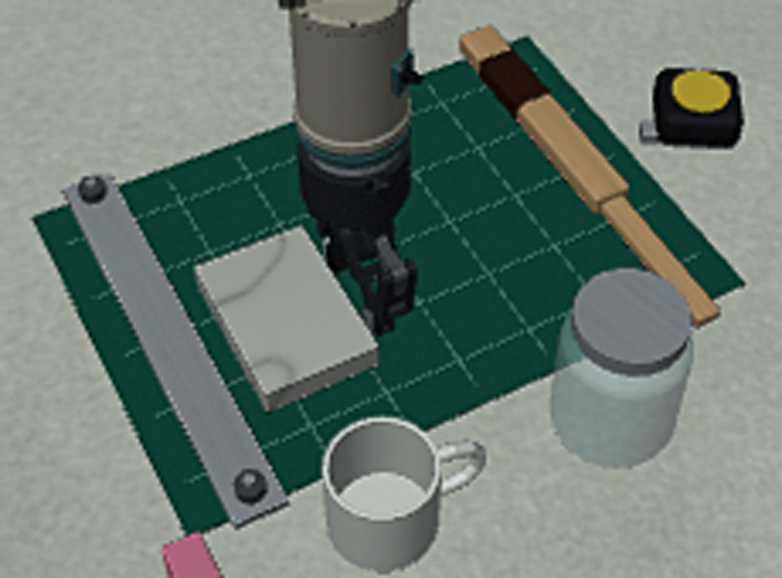

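```bash
python3 -m jog '[{"x":0,"y":0,"z":-4,"ax":0,"ay":0,"az":0,"grip":60},{"x":0,"y":0,"z":-8,"ax":0,"ay":0,"az":0,"grip":60},{"x":0,"y":0,"z":-12,"ax":0,"ay":0,"az":0,"grip":60},{"x":0,"y":0,"z":-15,"ax":0,"ay":0,"az":0,"grip":60},{"x":0,"y":0,"z":-15,"ax":0,"ay":0,"az":0,"grip":60}]'; python3 - <<'E'
from h import *
s=get_image('scene');crop(s,235,195,345,275,7,'pics/s6.png')
E
python3 to.py 592 -27 18 4.6
```

```text
clock: 5.55
eef_pos: [592.2, -23.6, 18.6]
tool_rot: [-1.568, -0.0, 0.077]
force: [-0.5, 7.1, 3.5]
width: 60.0
t 5.6 pos [592.2 -23.6  18.7] F [-0.2  6.8  4.6] w 59.8
shift [-0.5  0.6 -3.4] rot [-0.003 -0.004  0.   ]
```

View pics/s6.png

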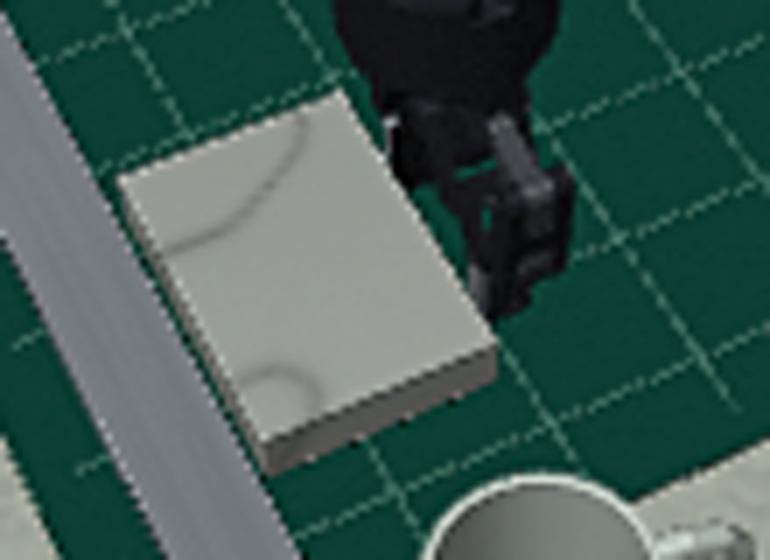

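A small gap is still visible between the slab's lower front edge at (270,470) and the ruler's side at (285,500). I'll push on slowly and watch the force.

```bash
python3 -m jog '[{"x":0,"y":0,"z":-2,"ax":0,"ay":0,"az":0,"grip":60},{"x":0,"y":0,"z":-3,"ax":0,"ay":0,"az":0,"grip":60},{"x":0,"y":0,"z":-4,"ax":0,"ay":0,"az":0,"grip":60},{"x":0,"y":0,"z":-5,"ax":0,"ay":0,"az":0,"grip":60},{"x":0,"y":0,"z":-5,"ax":0,"ay":0,"az":0,"grip":60}]'; python3 - <<'E'
from h import *
s=get_image('scene');crop(s,235,195,345,275,7,'pics/s7.png')
E

```

```text
clock: 6.1
eef_pos: [592.3, -26.5, 18.6]
tool_rot: [-1.565, 0.0, 0.078]
force: [-0.6, 8.4, 5.4]
width: 59.7
```

View pics/s7.png

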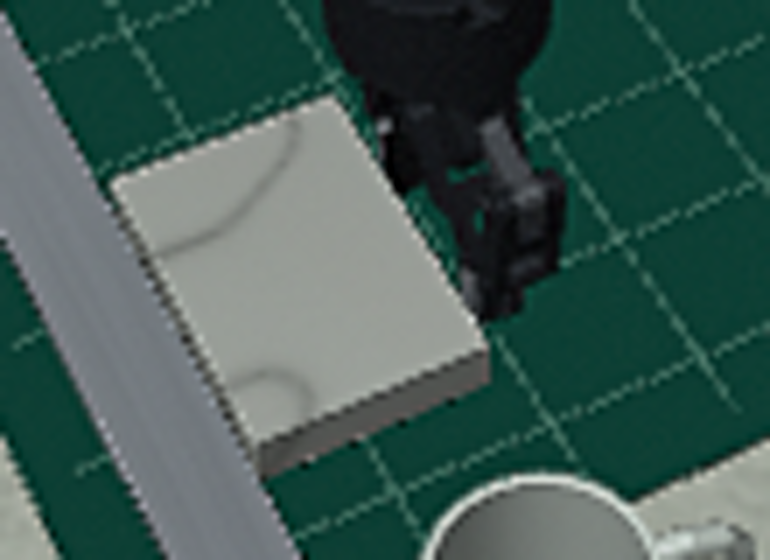

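```bash
python3 -m jog '[{"x":0,"y":0,"z":-2,"ax":0,"ay":0,"az":0,"grip":60},{"x":0,"y":0,"z":-3,"ax":0,"ay":0,"az":0,"grip":60},{"x":0,"y":0,"z":-4,"ax":0,"ay":0,"az":0,"grip":60},{"x":0,"y":0,"z":-4,"ax":0,"ay":0,"az":0,"grip":60}]'; python3 -m jog '[{"x":0,"y":0,"z":-1,"ax":0,"ay":0,"az":0,"grip":60},{"x":0,"y":0,"z":-2,"ax":0,"ay":0,"az":0,"grip":60},{"x":0,"y":0,"z":-3,"ax":0,"ay":0,"az":0,"grip":60},{"x":0,"y":0,"z":-3,"ax":0,"ay":0,"az":0,"grip":60}]';  python3 - <<'E'
from h import *
s=get_image('scene');crop(s,235,195,345,275,7,'pics/s8.png')
E

```

```text
clock: 6.55
eef_pos: [592.1, -26.8, 18.6]
tool_rot: [-1.561, 0.002, 0.08]
force: [-2.1, 15.8, 7.2]
width: 59.9
clock: 6.95
eef_pos: [591.9, -26.9, 18.7]
tool_rot: [-1.557, 0.003, 0.082]
force: [-4.3, 20.6, 8.7]
width: 59.9
```

View pics/s8.png

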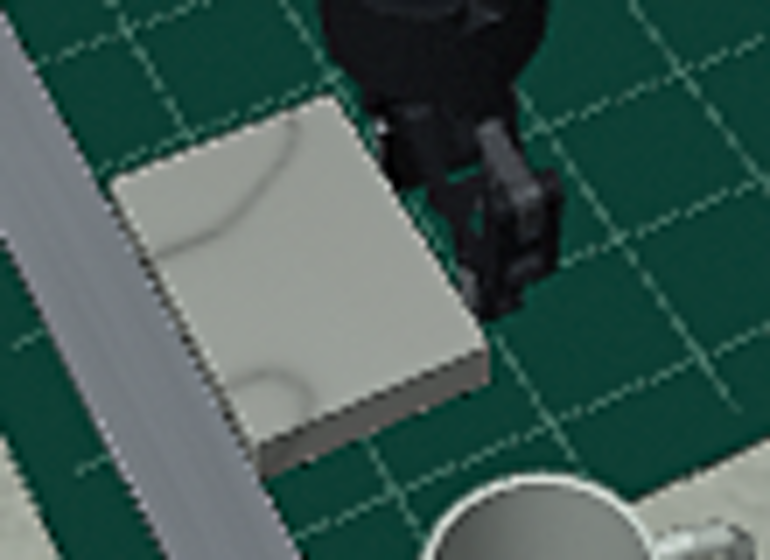

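Force climbed from 8 to 21 N with no further motion, so the slab is seated against the ruler. I'll back off horizontally, then rise.

```bash
python3 -m jog '[{"x":0,"y":0,"z":6,"ax":0,"ay":0,"az":0,"grip":60},{"x":0,"y":0,"z":15,"ax":0,"ay":0,"az":0,"grip":60},{"x":0,"y":0,"z":30,"ax":0,"ay":0,"az":0,"grip":60},{"x":0,"y":-20,"z":45,"ax":0,"ay":0,"az":0,"grip":60},{"x":0,"y":-60,"z":50,"ax":0,"ay":0,"az":0,"grip":60}]';python3 to.py 500 140 200 4.6
```

```text
clock: 7.5
eef_pos: [586.4, 14.3, 75.8]
tool_rot: [-1.57, 0.007, 0.077]
force: [0.1, 1.2, -0.1]
width: 60.2
t 7.5 pos [586.4  14.3  75.8] F [ 0.1  1.2 -0.1] w 60.2
shift [ -77.3 -123.6  132.1] rot [-0.001 -0.003 -0.007]
```

```bash
python3 -m jog '[{"x":0,"y":-40,"z":0,"ax":0,"ay":0,"az":0,"grip":60},{"x":0,"y":-80,"z":15,"ax":0,"ay":0,"az":0,"grip":60},{"x":-20,"y":-110,"z":50,"ax":0,"ay":0,"az":0,"grip":60},{"x":-40,"y":-124,"z":85,"ax":0,"ay":0,"az":0,"grip":60},{"x":-60,"y":-124,"z":120,"ax":0,"ay":0,"az":0,"grip":60}]'; python3 -m jog '[{"x":-20,"y":0,"z":40,"ax":0,"ay":0,"az":0,"grip":60},{"x":-40,"y":0,"z":75,"ax":0,"ay":0,"az":0,"grip":60},{"x":-60,"y":0,"z":110,"ax":0,"ay":0,"az":0,"grip":60},{"x":-60,"y":0,"z":110,"ax":0,"ay":0,"az":0,"grip":60},{"x":-60,"y":0,"z":110,"ax":0,"ay":0,"az":0,"grip":60}]'; python3 - <<'E'
from h import *
crop(get_image('top'),235,130,395,280,4,'pics/t9.png')
crop(get_image('scene'),200,140,430,310,3.4,'pics/s9.png')
E
```

```text
clock: 8.0
eef_pos: [520.9, 128.3, 204.3]
tool_rot: [-1.57, -0.005, 0.074]
force: [0.9, 0.6, -0.8]
width: 59.9
clock: 8.5
eef_pos: [451.6, 233.1, 201.9]
tool_rot: [-1.571, -0.0, 0.078]
force: [1.0, -0.7, -0.0]
width: 59.5
```

View pics/t9.png

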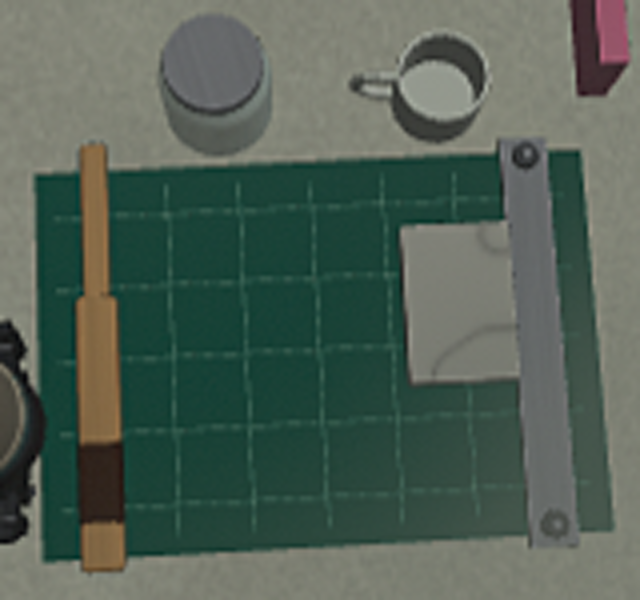

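View pics/s9.png

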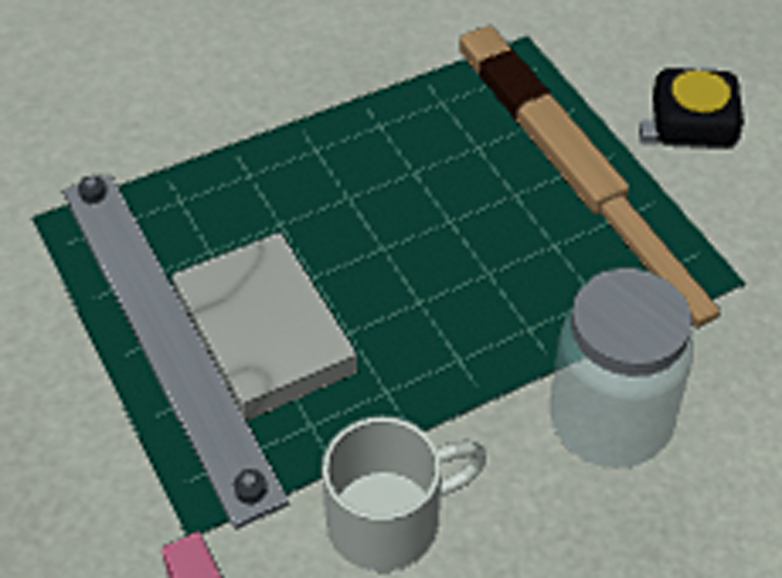

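```bash
python3 - <<'E'
from h import *
s=get_image('scene');g=get_image('top')
a=np.array([unproj(s,(200+u/3.4,140+v/3.4),28) for u,v in [(174,272),(282,234),(356,357),(245,403)]])
b=np.array([unproj(g,(235+u/4,130+v/4),28) for u,v in [(518,378),(411,383),(401,228),(507,223)]])
th=np.radians(4.6);x=np.array([np.cos(th),np.sin(th)]);n=np.array([-x[1],x[0]])
for q,r in((a,[565,-148.5]),(b,[561.5,-153])):
    d=q.mean(0)[:2]-r;print(q.round(0)[:,:2].tolist(),'ruler',d@x,d@n,[np.degrees(np.arctan2(*(e[1::-1])))-4.6 for e in (q[2]-q[1],q[3]-q[0])])
E
```

```text
[[526.0, -129.0], [523.0, -43.0], [651.0, -34.0], [657.0, -120.0]] ruler 29.56771997045572 64.84777595691136 [np.float64(-0.8769577082258913), np.float64(-0.3061392243462713)]
[[525.0, -134.0], [518.0, -48.0], [645.0, -37.0], [653.0, -124.0]] ruler 29.23691635975362 64.9164660785936 [np.float64(0.09714959519057853), np.float64(-0.28416363034233605)]
```

Both cameras agree: the slab is 65 mm from the ruler's middle line (contact), 29 mm from its mid-length, and parallel within 1°. The bystanders are at their starting pixels.

```bash
python3 -c "
from cell import *
print(finish_job())"
```

```text
the job is handed in; nothing more can be done
None
```

I tipped the marble slab flat onto the mat by pushing near its top, then pushed it along the mat with both fingers until it stopped against the ruler. I handed the job in at about 8.7 s of the 38 s allowed. `finish_job()` gives no verdict, so the result rests on my own checks below.

- **Seating:** at the end of the push the force rose from 8 to 21 N with no further motion, well below the 120 N wrist limit.
- **Position:** both cameras put the slab's centre about 65 mm from the ruler's middle line, where 65 is contact. It sits about 29 mm along from mid-length, within the ruler's ends.
- **Angle:** the long edges are parallel to the ruler within about 0.9° (0.016 rad).
- **Bystanders:** in the last pictures the bow blank, mug, jar and tape measure looked unmoved. I judged this by eye against the first pictures and did not measure it.
- **Robot:** the arm is clear and touching nothing.

No check failed. The two cameras differed by about 3–5 mm in world position, but that cancels when measuring against the ruler.

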